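Find the rattling sample case and show it to the reader

TASK

First lift the canister by its handle off the barcode reader stand and set it down upright on the table beside the stand. Then pick up the sealed sample cases and shake each briskly to and fro along its length, clear of the table, until you find the one with something loose rattling inside; stand the quiet ones back upright on the table, drop nothing, and leave the other things around where they are. Finish holding the rattling case level and still over the middle of the reader, about 10 cm above its top: the program ends with the case in the gripper, not put down.

Things in the scene. Friction and masses are not known exactly. Their poses are not given: they have to be found in the camera images.
- case_a: Sealed case, one of three alike: grey box, white lid with label, steel clip at each end; 120 mm long (its x), 60 wide (y), 66 high. Origin: centre of the underside, z up. One of the three (varies) has a loose steel ball (240 g, 39 mm) that rolls 22 mm either way along x; after a brisk stroke it lies briefly at the leading end. Others empty. Empty mass 0.21 to 0.53 kg: weighing does not tell.
- case_b: Sealed case, one of three alike: grey box, white lid with label, steel clip at each end; 120 mm long (its x), 60 wide (y), 66 high. Origin: centre of the underside, z up. One of the three (varies) has a loose steel ball (240 g, 39 mm) that rolls 22 mm either way along x; after a brisk stroke it lies briefly at the leading end. Others empty. Empty mass 0.21 to 0.53 kg: weighing does not tell.
- case_c: Sealed case, one of three alike: grey box, white lid with label, steel clip at each end; 120 mm long (its x), 60 wide (y), 66 high. Origin: centre of the underside, z up. One of the three (varies) has a loose steel ball (240 g, 39 mm) that rolls 22 mm either way along x; after a brisk stroke it lies briefly at the leading end. Others empty. Empty mass 0.21 to 0.53 kg: weighing does not tell.
- reader: Barcode reader stand, fixed to the table: white square block with a black reading plate on top, 150 x 150 mm, 50 mm high, top flat. Origin: centre of the underside at table height, z up. A thin flat cable runs from its far side.
- canister: Aluminium canister with a white lid and a fixed upright black hoop handle, standing on the reader at the start; body 80 mm across, lid 84 mm across with its top 102 mm above the underside, about 0.35 kg. Origin: centre of the underside, z up; its y axis runs along the handle's bar.
- canister_handle (a point): Middle of the canister handle's level bar: round bar 12 mm thick, running along the canister's y, 142 mm above the canister's underside, between two upright posts 68 mm apart (centre to centre); 34 mm of free space under the bar.
- tube_rack: White rack of blood tubes, loose, bystander, 90 x 200 mm (x, y), 105 mm high. Origin: centre of the underside.
- sanitiser: Pump bottle of hand sanitiser, loose, bystander, 55 x 90 mm (x, y), 205 mm high, with its spout reaching 60 mm towards its -x. Origin: centre of the underside.
- glove_box: Cardboard box of gloves, loose, bystander, 120 x 230 mm (x, y), 75 mm high. Origin: centre of the underside.
Mind the look-alikes: they are no part of the job. What is shaped like the canister but pink is not meant.

How it is judged:
By the outcome, as a careful person would: the job done as asked, in the order asked, and still so for the second after the job is handed in, while the arm keeps its last pose, push and grip.
It also fails if it takes over 72 s, if anything falls off the work surface, if the arm or the gripper's body presses on something with over 40 N, if the wrist force passes 120 N, or if a joint passes its speed limit or range.

ROBOT

A 6-joint arm with a two-finger parallel gripper is mounted at the origin on the work surface. World frame = base frame: x ahead of the robot, y to its left, z up, the work surface at z = 0. Lengths are in m, angles in rad, forces in N, time in s.
With the tool pointing down it reaches from about 0.35 to 0.775 m from the base axis. Payload 7.3 kg.
Tool frame: the origin (TCP) lies on the centre line of the jaws, within the pads' length; the fingertips stand 17 mm ahead of it and the grasp point (between the pads) lies 2 mm behind it (robot.tip_extent is the distance from the TCP to the fingertips, in m); z points along the fingers, y is the line along which they close (so a half turn about z gives the same grasp; the last joint's range is limited). The gripper opens to 92 mm and grips with 3 to 60 N. Pads are 19 mm wide; open, the fingers measure 130 mm over their backs; the gripper's body (75 mm by 190 mm) begins 47 mm behind the grasp point.
Start: joints at [-1.323, 0.342, 1.524, -0, 1.275, -0.146], TCP at [0.201, -0.485, 0.244] pointing down, gripper open.
Joint ranges: [-2.53, 2.53], [-0.77, 2.02], [0.04, 2.7], [-1, 4.14], [0.28, 2.66], [-3.11, 3.11]. Speed limits (rad/s): [2.57, 2.57, 3.14, 3.14, 3.14, 3.14].

INTERFACE

Orientations are given as [roll, pitch, yaw] about the fixed x, y, z axes, in that order (R = Rz(yaw) Ry(pitch) Rx(roll)).
In Python, from cell import robot gives the robot as it stands.
- The arm moves only by the tool step_arm, never from a script. Its argument "motion" is a list of rows, each a list of 2 entries, a list of its own where there are three numbers: the shift along the tool's x, y, z in units of 60 mm (1.0 is 60 mm), then the turn about the tool's z in rad. In form: [[[x, y, z], spin], ...]. A call has 1 to 10 rows; each row is the pose to reach, as a shift and turn from the pose commanded when the call began, along the tool's axes at that moment; what a row does not reach only later rows make up. A row lasts 1/8 s, in which the tool goes at most 62.5 mm and 10.7 degrees, less where a joint would pass 70% of its speed; a pose out of reach is approached as far as the arm can. A call with a gripper value outside its range is refused whole. "hand" is the closure in counts, from 0 (fully open) to 255 (shut), set as the call begins (left out, the last holds). The fingers move at their own pace and stop on an object; "squeeze" is the grip in N (left out, the last holds). Time passes only in rows, so rows that repeat a pose let the fingers close. It gives the time, the measured TCP pose, the force, the opening and the grip force at its end, in the units of the state.
- robot.observe(): the state, without advancing time (a new reading comes with each control period).
- robot.read_camera(name): name is "scene" or "top" or "wrist"; returns a dict with "pixels" (480x640x3 uint8, red, green, blue), "intrinsics" (3x3 intrinsics, pixels), "xyz" and "rotation" of the camera in the world; the wrist camera has in their place "T_tool_cam" (4x4, takes a point from camera to tool coordinates, whose origin is the TCP and whose axes are the flange's). Camera axes: x right, y up, looking along -z (the intrinsics and any distortion apply to the point x, -y, -z); pixel columns grow to the right and rows downward; lengths in m; the calibration is good to about 2 mm. A picture is of the moment at which its call begins: read the wrist's pose just before it. There is no depth.
- robot.hand_in(): hands the job in; it is judged then, once.
The state is a dict: "time": time; "qpos": joint angles; "qvel": joint speeds; "joint_efforts": joint torques, N m; "tool_pos": TCP position; "tool_rot": TCP orientation; "contact_force": force on the tool from outside, world axes, zero at the start; "torque": the same for the moment, N m; "opening": finger opening in m; "grip_force": force on a finger pad.
Only numpy, scipy, OpenCV 4.12 (cv2) and the standard library are available. Lean on these libraries where they do the work, as an engineer would, in place of code of your own. Each camera call takes 0.05 s, during which the arm holds its last target. There are 200 camera calls.

## Working session

There is one attempt and no reset: what is moved stays moved. The work goes in short steps, Python scripts to look and compute and a tool call to move; the robot and the scene stay as the last step left them, time stands still between calls to the robot, and variables do not carry over. Pictures are saved under pics/ and viewed, at most 10 in all, crops included, and the job is handed in when it is done.

Besides the shell and the picture viewer there is one more tool, called after ">>>" as name(argument=value, ...), one argument or row to a line, values as JSON. step_arm: Moves the arm, as the interface text tells. Its arguments: {"type":"object","properties":{"motion":{"type":"array"},"hand":{"type":"number"},"squeeze":{"type":"number"}},"required":["motion"]}

```bash
mkdir -p pics; ls; python3 - <<'E'
from cell import robot
import cv2,numpy as np
np.set_printoptions(precision=4,suppress=True)
s=robot.observe();print(s)
for n in("scene","top"):
    c=robot.read_camera(n);cv2.imwrite(f"pics/{n}0.png",c["pixels"][:,:,::-1])
    np.savez(f"{n}0.npz",**c)
    print(n,{k:v for k,v in c.items() if k!="pixels"})
c=robot.read_camera("wrist");print({k:v for k,v in c.items() if k!="pixels"})
print(robot.tip_extent)
E
```

```text
pics
{'time': 0.0, 'qpos': array([-1.323 ,  0.3427,  1.525 ,  0.    ,  1.2754, -0.146 ]), 'qvel': array([ 0.0014,  0.0001, -0.0007, -0.0001,  0.0009, -0.0013]), 'joint_efforts': array([  0.0003, -43.1243, -24.4224,   0.0716,   0.056 ,  -0.0001]), 'tool_pos': array([ 0.2014, -0.4844,  0.2431]), 'tool_rot': array([-3.1401, -0.0002,  0.3938]), 'contact_force': array([ 0.4088,  0.0218, -0.6077]), 'torque': array([0.0089, 0.0321, 0.0205]), 'grip_force': 0.0, 'opening': 0.09166727243810649}
scene {'intrinsics': array([[539.3873,   0.    , 318.1379],
       [  0.    , 539.3873, 239.9513],
       [  0.    ,   0.    ,   1.    ]]), 'xyz': array([1.4666, 0.7056, 0.8421]), 'rotation': array([ 1.0045, -0.0079,  2.3076])}
top {'intrinsics': array([[443.1564,   0.    , 320.2598],
       [  0.    , 443.1564, 239.4543],
       [  0.    ,   0.    ,   1.    ]]), 'xyz': array([ 0.4095, -0.0323,  1.1783]), 'rotation': array([ 0.1899, -0.0171, -1.5981])}
{'intrinsics': array([[404.116 ,   0.    , 320.6156],
       [  0.    , 404.116 , 245.4272],
       [  0.    ,   0.    ,   1.    ]]), 'T_tool_cam': array([[ 0.0001,  0.9523,  0.3053,  0.0831],
       [ 1.    , -0.0001,  0.0001,  0.0007],
       [ 0.0001,  0.3053, -0.9523, -0.141 ],
       [ 0.    ,  0.    ,  0.    ,  1.    ]])}
0.017
```

View pics/scene0.png

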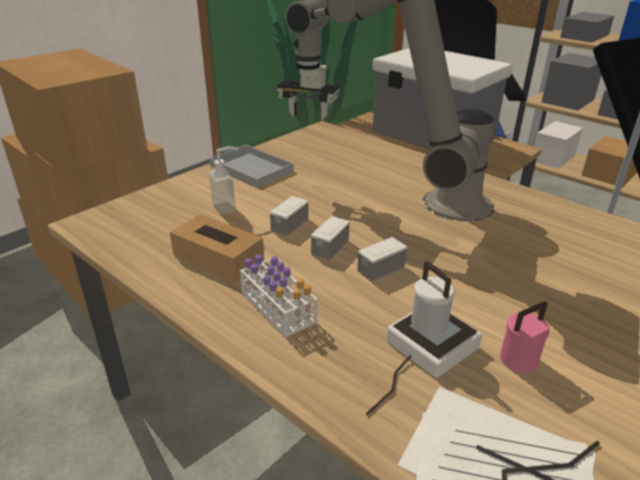

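View pics/top0.png

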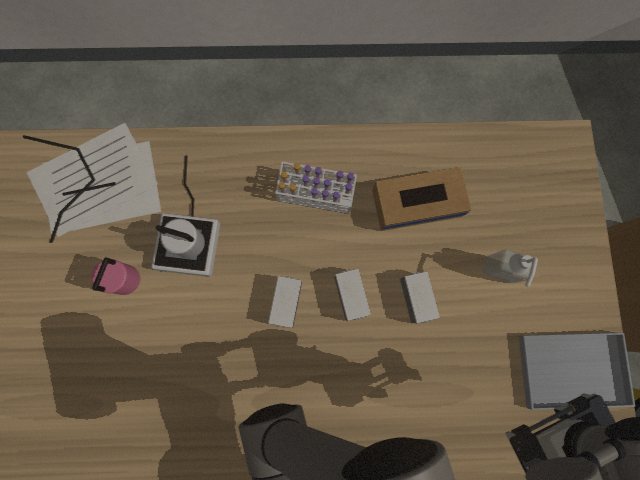

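The two views agree: three grey cases at top-view pixels (285,300), (352,295) and (420,297), the reader with the canister at (186,243), and the pink decoy at (117,277). The rack, glove box and sanitiser are at (315,187), (422,197) and (515,265).

```bash
cat > h.py <<'E'
import numpy as np,cv2
from scipy.spatial.transform import Rotation as R
np.set_printoptions(precision=4,suppress=True)
F=np.diag([1,-1,-1.])
def cam(c,state=None):
    if "T_tool_cam" in c:
        T=np.eye(4);T[:3,:3]=R.from_euler("xyz",state["tool_rot"]).as_matrix();T[:3,3]=state["tool_pos"]
        T=T@c["T_tool_cam"];return c["intrinsics"],T[:3,3],T[:3,:3]
    return c["intrinsics"],c["xyz"],R.from_euler("xyz",c["rotation"]).as_matrix()
def ray(C,p):
    d=C[2]@F@np.linalg.solve(C[0],[p[0],p[1],1]);return C[1],d/np.linalg.norm(d)
def plane(C,p,z):
    o,d=ray(C,p);return o+d*(z-o[2])/d[2]
def tri(C1,p1,C2,p2):
    o,d=ray(C1,p1);q,e=ray(C2,p2)
    t=np.linalg.lstsq(np.c_[d,-e],q-o,rcond=None)[0]
    a=o+t[0]*d;b=q+t[1]*e;return (a+b)/2,np.linalg.norm(a-b)
def blobs(img,roi,lo,hi,amin=80):
    """contours in HSV range within roi x0,y0,x1,y1 (rgb image)"""
    x0,y0,x1,y1=roi
    m=cv2.inRange(cv2.cvtColor(img[y0:y1,x0:x1],cv2.COLOR_RGB2HSV),np.array(lo),np.array(hi))
    m=cv2.morphologyEx(m,cv2.MORPH_OPEN,np.ones((3,3)))
    cs=cv2.findContours(m,cv2.RETR_EXTERNAL,cv2.CHAIN_APPROX_NONE)[0]
    return sorted([c+np.array([x0,y0]) for c in cs if cv2.contourArea(c)>amin],key=lambda c:-cv2.contourArea(c))
E
python3 - <<'E'
from h import *
t=np.load("top0.npz");s=np.load("scene0.npz");T=cam(t);S=cam(s)
ti=t["pixels"];si=s["pixels"]
tl=blobs(ti,(260,260,450,340),(0,0,135),(180,60,255))
sl=blobs(si,(260,190,420,285),(0,0,165),(180,60,255))
tl=sorted(tl[:3],key=lambda c:c[:,0,0].mean());sl=sorted(sl[:3],key=lambda c:-c[:,0,0].mean())
for a,b in zip(tl,sl):
    ra=cv2.minAreaRect(a);mb=cv2.moments(b);ca=ra[0];cb=(mb["m10"]/mb["m00"],mb["m01"]/mb["m00"])
    P,e=tri(T,ca,S,cb)
    w=np.array([plane(T,p,.066)[:2] for p in cv2.boxPoints(ra)])
    r=cv2.minAreaRect(w.astype(np.float32)*1000)
    d1=w[1]-w[0];d2=w[2]-w[1];L=d1 if np.hypot(*d1)>np.hypot(*d2) else d2
    print("case",ca,cb,P,e,r,"yaw long",np.degrees(np.arctan2(L[1],L[0]))%180)
for nm,img,roi in(("top",ti,(140,205,230,285)),("scene",si,(380,255,490,380))):
    for c in blobs(img,roi,(0,0,0),(180,130,60),30)[:4]+[None]+blobs(img,roi,(0,0,130),(180,60,255),60)[:4]:
        if c is None:print('-white');continue
        r=cv2.minAreaRect(c);print(nm,cv2.contourArea(c),cv2.boundingRect(c),r)
cv2.imwrite("pics/z.png",np.hstack([cv2.resize(ti[205:285,140:230],None,fx=4,fy=4)[:,:,::-1],cv2.resize(si[255:380,380:490],(int(110*2.56),320))[:,:,::-1]]))
for p in((164,216),(218,220),(211,275),(153,268)):print(plane(T,p,.05))
E
```

```text
case (284.7134704589844, 301.4684753417969) (381.94913112164295, 248.74123222748815) [0.4683 0.0358 0.0598] 0.00017283738776645034 ((468.5992126464844, 35.67463302612305), (58.62466049194336, 118.49638366699219), 77.86998748779297) yaw long 168.4396104445452
case (353.0153503417969, 294.2230224609375) (329.8891352549889, 227.87472283813747) [ 0.4816 -0.1356  0.0594] 0.0005611998724906689 ((482.1007995605469, -135.38247680664062), (118.7795181274414, 59.39112091064453), 13.316452980041504) yaw long 12.773602459261753
case (422.2552185058594, 296.6697082519531) (288.638418079096, 206.05649717514123) [ 0.4708 -0.3097  0.0594] 0.0010660232170778081 ((471.47589111328125, -308.7237548828125), (120.65599060058594, 59.11293029785156), 11.242912292480469) yaw long 10.696984586417102
top 810.0 (155, 220, 57, 51) ((182.99232482910156, 243.0615692138672), (51.598445892333984, 49.7379264831543), 7.125016689300537)
top 204.0 (156, 217, 37, 24) ((175.61326599121094, 227.15194702148438), (38.42674255371094, 17.651033401489258), 15.422160148620605)
-white
top 379.0 (154, 220, 64, 55) ((196.7022094726
[... 327 characters left out ...]
10675048828)
top 165.0 (140, 205, 21, 11) ((150.0, 210.0), (10.0, 20.0), 90.0)
scene 766.0 (397, 317, 77, 40) ((435.101318359375, 328.85809326171875), (66.49364471435547, 42.19789123535156), 35.53767776489258)
scene 41.5 (444, 279, 6, 18) ((446.4399719238281, 287.41998291015625), (3.535534143447876, 17.39482879638672), 8.13010311126709)
scene 32.5 (424, 264, 6, 12) ((426.5, 269.5), (11.0, 5.0), 90.0)
-white
scene 1489.0 (387, 324, 95, 53) ((432.1910400390625, 351.6727294921875), (94.3376235961914, 47.93569564819336), 5.25380277633667)
scene 718.0 (415, 277, 40, 28) ((434.5, 290.5), (27.0, 39.0), 90.0)
[0.6977 0.3476 0.05  ]
[0.6838 0.2074 0.05  ]
[0.5405 0.2228 0.05  ]
[0.5621 0.3701 0.05  ]
```

View pics/z.png

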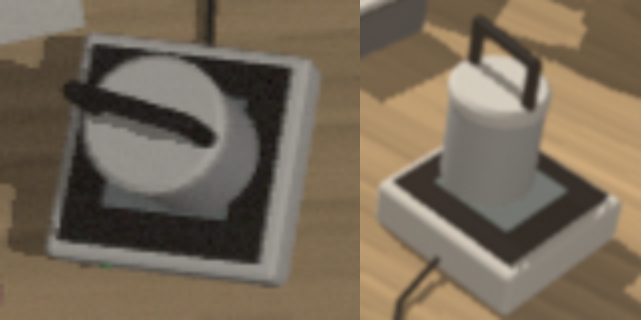

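The crop shows the handle bar in the top view from crop pixel (70,92) to (210,135). In the scene view it runs from (480,22) to (538,65). The reader's top corners are at about (88,38), (303,60), (270,265) and (52,245).

```bash
python3 - <<'E'
from h import *
t=np.load("top0.npz");s=np.load("scene0.npz");T=cam(t);S=cam(s)
a,e1=tri(T,(192.5,238.8),S,(426.9,263.6));b,e2=tri(T,(157.5,228),S,(449.5,280.4))
print(a,b,e1,e2,(a+b)/2,np.linalg.norm(a-b),np.degrees(np.arctan2(*(b-a)[[1,0]])))
q=[plane(T,(140+x/4,205+y/4),.05) for x,y in((88,38),(303,60),(270,265),(52,245))]
print(np.array(q),np.mean(q,0),[np.linalg.norm(q[i]-q[i-1]) for i in range(4)])
for n,p in dict(pink=(117,277),rackR=(357,178),rackRb=(352,213),rackL=(277,200),gl=(378,228),san=(515,265)).items():print(n,plane(T,p,.05))
E
```

```text
[0.6068 0.241  0.1806] [0.6341 0.3155 0.1884] 0.009477396469421952 0.001994276592465209 [0.6205 0.2782 0.1845] 0.0796746585375602 69.86550352807916
[[0.7019 0.3529 0.05  ]
 [0.6839 0.2132 0.05  ]
 [0.5503 0.2319 0.05  ]
 [0.5666 0.3703 0.05  ]] [0.6257 0.2921 0.05  ] [np.float64(0.1364234468372506), np.float64(0.14083257020369946), np.float64(0.13493284150038706), np.float64(0.13938981137123002)]
pink [0.5414 0.4597 0.05  ]
rackR [ 0.7903 -0.1601  0.05  ]
rackRb [ 0.6945 -0.1428  0.05  ]
rackL [0.7343 0.0535 0.05  ]
gl [ 0.6526 -0.2091  0.05  ]
san [ 0.5465 -0.5588  0.05  ]
```

```bash
cat >> h.py <<'E'
def to(s,x,y,z,yaw_deg):
    """shift in tool units (60 mm) and spin for a tool-down target; tool x at yaw_deg"""
    M=R.from_euler("xyz",s["tool_rot"]).as_matrix()
    u=M.T@(np.array([x,y,z])-s["tool_pos"])/.06
    d=(np.radians(yaw_deg)-s["tool_rot"][2]+np.pi)%(2*np.pi)-np.pi
    print("at",s["tool_pos"],"->",(x,y,z),"units",u.round(3),"spin",round(-d,3))
def snap(robot,name,key="wrist"):
    s=robot.observe();c=robot.read_camera(key)
    cv2.imwrite(f"pics/{name}.png",c["pixels"][:,:,::-1]);np.savez(f"{name}.npz",tool_pos=s["tool_pos"],tool_rot=s["tool_rot"],**c);return s,c
def load(name):
    c=dict(np.load(f"{name}.npz"));return c,cam(c,c)
E
python3 -c "
from h import *
from cell import robot
to(robot.observe(),.62,.278,.34,70)"
```

```text
at [ 0.2014 -0.4845  0.2432] -> (0.62, 0.278, 0.34) units [11.319 -9.062 -1.601] spin -0.828
```

>>> step_arm(
  motion=[
    [[0.4,-0.3,-1.0],0],
    [[1.2,-0.9,-1.6],-0.15],
    [[2.0,-1.6,-1.6],-0.3],
    [[2.8,-2.2,-1.6],-0.45],
    [[3.6,-2.9,-1.6],-0.6],
    [[4.4,-3.5,-1.6],-0.75],
    [[5.2,-4.2,-1.6],-0.83],
    [[6.0,-4.8,-1.6],-0.83],
    [[6.8,-5.4,-1.6],-0.83],
    [[7.6,-6.1,-1.6],-0.83],
  ],
  hand=0,
  squeeze=20,
)

```text
time: 1.4
tool_pos: [0.4807, 0.0258, 0.3395]
tool_rot: [3.141, 0.0, 1.224]
contact_force: [1.3, -0.5, 0.1]
opening: 0.0916
grip_force: 0.0
```

```bash
python3 -c "
from h import *
from cell import robot
to(robot.observe(),.62,.278,.34,70)"
```

```text
at [0.4807 0.0258 0.3395] -> (0.62, 0.278, 0.34) units [ 4.742  0.754 -0.009] spin 0.002
```

>>> step_arm(
  motion=[
    [[0.9,0.15,0],0],
    [[1.8,0.3,0],0],
    [[2.7,0.45,0],0],
    [[3.6,0.6,0],0],
    [[4.3,0.7,0],0],
    [[4.74,0.75,0],0],
    [[4.74,0.75,0],0],
  ],
)

```text
time: 2.28
tool_pos: [0.6191, 0.2776, 0.3379]
tool_rot: [-3.14, 0.001, 1.226]
contact_force: [0.1, -1.1, -0.2]
opening: 0.0917
grip_force: 0.0
```

```bash
python3 -c "
from h import *
from cell import robot
s,c=snap(robot,'w1');print(s['tool_pos'],s['tool_rot'],s['contact_force'])"
```

```text
[0.6191 0.2776 0.3379] [-3.1398  0.0013  1.226 ] [ 0.1099 -1.0801 -0.1811]
```

View pics/w1.png

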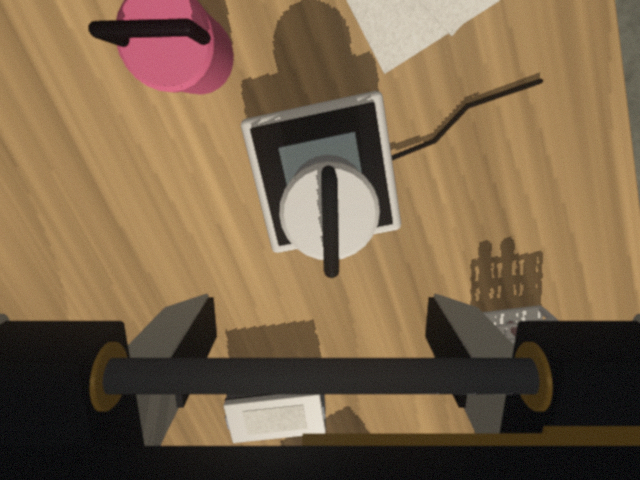

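The wrist view shows the handle bar vertical in the image from (328,172) to (331,272), centred between the jaws sideways. The reader's top corners are at about (243,122), (381,95), (399,229) and (276,250).

```bash
python3 - <<'E'
from h import *
from cell import robot
w,W=load("w1");T=cam(np.load("top0.npz"));S=cam(np.load("scene0.npz"))
for a,b,c in(((328,172),(157.5,228),(449.5,280.4)),((331,272),(192.5,238.8),(426.9,263.6))):
    print(tri(W,a,T,b),tri(W,a,S,c),plane(W,a,.192))
m=(plane(W,(328,172),.192)+plane(W,(331,272),.192))/2;print("mid",m)
q=[plane(W,p,.05) for p in((243,122),(381,95),(399,229),(276,250))];print(np.array(q),np.mean(q,0))
print([np.linalg.norm(q[i]-q[i-1]) for i in range(4)])
to(w,m[0],m[1],.190,70)
E
```

```text
(array([0.6378, 0.3169, 0.1799]), np.float64(0.002694235913909705)) (array([0.6392, 0.3184, 0.1929]), np.float64(0.000869144160790547)) [0.6393 0.3179 0.192 ]
(array([0.6126, 0.2387, 0.1714]), np.float64(0.0032607087432889588)) (array([0.6155, 0.248 , 0.1901]), np.float64(0.005619845548571659)) [0.6163 0.2458 0.192 ]
mid [0.6278 0.2819 0.192 ]
[[0.5707 0.376  0.05  ]
 [0.7101 0.3533 0.05  ]
 [0.688  0.2143 0.05  ]
 [0.5516 0.2373 0.05  ]] [0.6301 0.2952 0.05  ]
[np.float64(0.14000450264502085), np.float64(0.1412390773585473), np.float64(0.14072102373478684), np.float64(0.13831638768525)]
at [0.6191 0.2776 0.3379] -> (np.float64(0.6278124903513447), np.float64(0.28185585768831123), 0.19) units [0.119 0.117 2.464] spin 0.004
```

>>> step_arm(
  motion=[
    [[0.12,0.12,0.7],-0.03],
    [[0.12,0.12,1.4],-0.03],
    [[0.12,0.12,2.0],-0.03],
    [[0.12,0.12,2.46],-0.03],
    [[0.12,0.12,2.46],-0.03],
  ],
)

```text
time: 2.95
tool_pos: [0.6269, 0.2787, 0.1901]
tool_rot: [-3.138, 0.003, 1.253]
contact_force: [0.1, -0.7, -0.4]
opening: 0.0919
grip_force: 0.0
```

>>> step_arm(
  motion=[
    [[0,0,0],0],
    [[0,0,0],0],
    [[0,0,0],0],
    [[0,0,0],0],
    [[0,0,0],0],
    [[0,0,0],0],
  ],
  hand=255,
  squeeze=40,
)

```text
time: 3.7
tool_pos: [0.6282, 0.2803, 0.192]
tool_rot: [-3.142, 0.0, 1.254]
contact_force: [0.1, -0.1, -0.6]
opening: 0.0362
grip_force: 0.0
```

>>> step_arm(
  motion=[
    [[0,0,0],0],
    [[0,0,0],0],
    [[0,0,0],0],
    [[0,0,0],0],
    [[0,0,0],0],
  ],
)

```text
time: 4.32
tool_pos: [0.6282, 0.2803, 0.1921]
tool_rot: [-3.141, 0.0, 1.254]
contact_force: [-0.8, 0.6, -0.5]
opening: 0.0109
grip_force: 40.0
```

>>> step_arm(
  motion=[
    [[0,0,-0.15],0],
    [[0,0,-0.4],0],
    [[0,0,-0.8],0],
    [[0,0,-1.1],0],
    [[0,0,-1.3],0],
    [[0,0,-1.3],0],
  ],
)

```text
time: 5.08
tool_pos: [0.6286, 0.2804, 0.2715]
tool_rot: [3.14, -0.001, 1.254]
contact_force: [-0.1, -0.1, -1.6]
opening: 0.0109
grip_force: 40.0
```

```bash
python3 -c "
from h import *
from cell import robot
s=robot.observe();print(s);to(s,.475,.275,.26,np.degrees(s['tool_rot'][2]))"
```

```text
{'time': 5.075, 'qpos': array([ 0.3084,  0.6462,  0.9456, -0.0001,  1.5474,  0.6254]), 'qvel': array([-0.0005,  0.0203,  0.0409, -0.0002, -0.0156, -0.0002]), 'joint_efforts': array([ -0.0361, -62.4905, -28.0497,   0.0694,   0.1642,  -0.0004]), 'tool_pos': array([0.6286, 0.2804, 0.2715]), 'tool_rot': array([ 3.1395, -0.0014,  1.2538]), 'contact_force': array([-0.1438, -0.1323, -1.6294]), 'torque': array([-0.0223, -0.0994, -0.0204]), 'grip_force': 39.99907851219177, 'opening': 0.010938634259528514}
at [0.6286 0.2804 0.2715] -> (0.475, 0.275, 0.26) units [-0.884 -2.405  0.186] spin -0.0
```

>>> step_arm(
  motion=[
    [[-0.1,-0.25,0],0],
    [[-0.25,-0.7,0],0],
    [[-0.45,-1.2,0],0],
    [[-0.62,-1.7,0],0],
    [[-0.78,-2.1,0],0],
    [[-0.86,-2.35,0],0],
    [[-0.88,-2.4,0],0],
    [[-0.88,-2.4,0],0],
    [[-0.88,-2.4,0],0],
  ],
)

```text
time: 6.2
tool_pos: [0.4756, 0.2749, 0.2698]
tool_rot: [3.142, 0.0, 1.253]
contact_force: [0.3, -0.2, -2.5]
opening: 0.011
grip_force: 40.0
```

```bash
python3 -c "
from h import *
from cell import robot
s=robot.observe();print(s['contact_force'],s['tool_rot']);to(s,.475,.275,.142,np.degrees(s['tool_rot'][2]))
snap(robot,'s1','scene')"
```

```text
[ 0.3149 -0.205  -2.5223] [3.1416 0.0002 1.2534]
at [0.4756 0.2749 0.2698] -> (0.475, 0.275, 0.142) units [-0.001 -0.009  2.13 ] spin -0.0
```

View pics/s1.png

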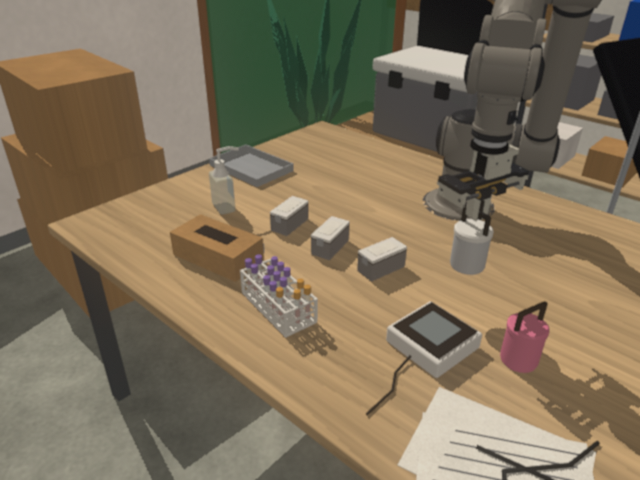

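The canister hangs upright from the gripper at (470,248), and the reader at (433,335) is clear.

>>> step_arm(
  motion=[
    [[0,0,0.3],0],
    [[0,0,0.8],0],
    [[0,0,1.3],0],
    [[0,0,1.7],0],
    [[0,0,1.95],0],
    [[0,0,2.05],0],
    [[0,0,2.1],0],
    [[0,0,2.1],0],
  ],
)

```text
time: 7.25
tool_pos: [0.4753, 0.2752, 0.1446]
tool_rot: [3.141, -0.001, 1.254]
contact_force: [-0.5, 1.2, -2.4]
opening: 0.0107
grip_force: 40.0
```

>>> step_arm(
  motion=[
    [[0,0,0.02],0],
    [[0,0,0.04],0],
    [[0,0,0.04],0],
  ],
)

```text
time: 7.62
tool_pos: [0.4751, 0.2751, 0.142]
tool_rot: [3.141, -0.0, 1.254]
contact_force: [-0.7, -0.5, -1.6]
opening: 0.0103
grip_force: 40.0
```

>>> step_arm(
  motion=[
    [[0,0,0.015],0],
    [[0,0,0.03],0],
    [[0,0,0.03],0],
  ],
)

```text
time: 8.0
tool_pos: [0.4755, 0.2755, 0.1419]
tool_rot: [3.14, -0.002, 1.254]
contact_force: [-3.1, 0.1, 11.4]
opening: 0.0107
grip_force: 40.0
```

>>> step_arm(
  motion=[
    [[0,0,0],0],
    [[0,0,0],0],
    [[0,0,0],0],
    [[0,0,0],0],
    [[0,0,0],0],
  ],
  hand=100,
)

```text
time: 8.62
tool_pos: [0.475, 0.275, 0.1397]
tool_rot: [-3.141, 0.0, 1.254]
contact_force: [-0.3, -0.0, 0.1]
opening: 0.0543
grip_force: 0.0
```

```bash
python3 -c "
from h import *
from cell import robot
s=robot.observe();print(s['contact_force'],s['tool_rot'],s['opening'],s['qpos']);to(s,.468,.036,.26,78.4+90);to(s,.468,.036,.26,168.4-180)"
```

```text
[-0.3045 -0.0479  0.1223] [-3.1415  0.0003  1.2537] 0.05426316907393318 [ 0.3852  0.4882  1.6033 -0.0001  1.0504  0.7023]
at [0.475  0.275  0.1397] -> (0.468, 0.036, 0.26) units [-3.821  1.131 -2.004] spin -1.685
at [0.475  0.275  0.1397] -> (0.468, 0.036, 0.26) units [-3.821  1.131 -2.004] spin 1.456
```

Canister released. Next: rise, then go above the nearest case (A, at y=0.036).

>>> step_arm(
  motion=[
    [[0,0,-0.5],0],
    [[0,0,-1.2],0],
    [[-0.3,0.1,-1.8],0.18],
    [[-0.9,0.27,-1.8],0.36],
    [[-1.6,0.47,-1.7],0.54],
    [[-2.3,0.68,-1.6],0.72],
    [[-3.0,0.89,-1.5],0.9],
    [[-3.5,1.04,-1.4],1.08],
    [[-3.82,1.13,-1.3],1.26],
    [[-3.82,1.13,-1.2],1.44],
  ],
  hand=0,
)

```text
time: 9.88
tool_pos: [0.4679, 0.0347, 0.2118]
tool_rot: [3.141, -0.0, -0.194]
contact_force: [-0.2, 0.2, -0.3]
opening: 0.0919
grip_force: 0.0
```

>>> step_arm(
  motion=[
    [[0,0,0],0.02],
    [[0,0,0],0.02],
  ],
)

```text
time: 10.12
tool_pos: [0.4681, 0.0363, 0.2121]
tool_rot: [3.142, -0.0, -0.203]
contact_force: [0.2, -0.1, 0.5]
opening: 0.0916
grip_force: 0.0
```

```bash
python3 -c "
from h import *
from cell import robot
s,c=snap(robot,'w2');print(s['tool_pos'],s['tool_rot'],s['contact_force'],s['qpos'])
W=cam(c,s)
for b in blobs(c['pixels'],(150,60,500,300),(0,0,150),(180,50,255),1500):
    r=cv2.minAreaRect(b);print(r,cv2.contourArea(b));w=np.array([plane(W,p,.066)[:2] for p in cv2.boxPoints(r)]);print(w.mean(0),cv2.minAreaRect((w*1000).astype(np.float32)))
snap(robot,'t1','top')
"
```

```text
[0.4681 0.0363 0.2121] [ 3.1416 -0.0003 -0.2028] [ 0.2065 -0.1107  0.4595] [-0.086   0.2711  1.7202 -0.0001  1.15    1.6876]
((321.5, 223.5), (151.0, 83.0), 90.0) 11831.0
[0.4727 0.0341] ((472.69189453125, 34.03794860839844), (64.68378448486328, 114.71357727050781), 78.39291381835938)
```

View pics/w2.png

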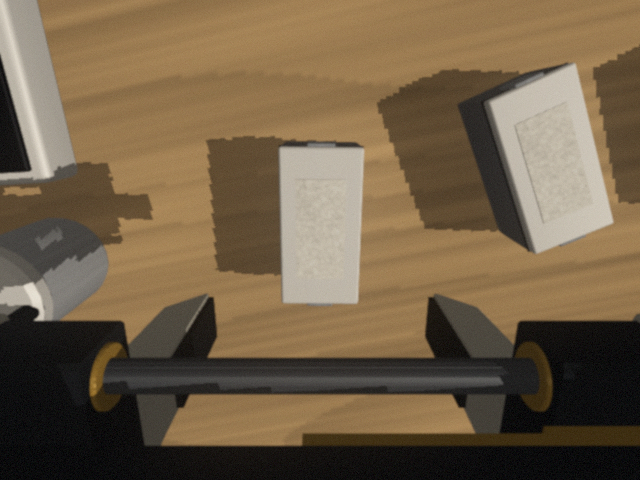

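Case A's lid is squarely aligned with the jaws at (321,223), and the canister stands at the left edge. I'll descend and grip.

```bash
python3 -c "
from h import *
from cell import robot
c1,W=load('w2');T=cam(np.load('top0.npz'));S=cam(np.load('scene0.npz'))
print(tri(W,(321.5,223.5),T,(284.7,301.5)),tri(W,(321.5,223.5),S,(381.95,248.7)))
to(robot.observe(),.472,.0345,.036,-11.6)"
```

```text
(array([0.4692, 0.0359, 0.0399]), np.float64(0.0024130124719708573)) (array([0.4729, 0.0356, 0.0616]), np.float64(0.005453032691158094))
at [0.4681 0.0364 0.2122] -> (0.472, 0.0345, 0.036) units [0.069 0.018 2.936] spin -0.001
```

>>> step_arm(
  motion=[
    [[0.07,0.02,0.7],0],
    [[0.07,0.02,1.5],0],
    [[0.07,0.02,2.2],0],
    [[0.07,0.02,2.7],0],
    [[0.07,0.02,2.93],0],
    [[0.07,0.02,2.93],0],
  ],
)

```text
time: 10.98
tool_pos: [0.4718, 0.0342, 0.0359]
tool_rot: [3.141, 0.001, -0.205]
contact_force: [-0.6, 0.6, -0.3]
opening: 0.0918
grip_force: 0.0
```

>>> step_arm(
  motion=[
    [[0,0,0],0],
    [[0,0,0],0],
    [[0,0,0],0],
    [[0,0,0],0],
    [[0,0,0],0],
    [[0,0,0],0],
  ],
  hand=255,
  squeeze=50,
)

```text
time: 11.72
tool_pos: [0.4722, 0.0343, 0.0367]
tool_rot: [-3.141, -0.001, -0.207]
contact_force: [-0.7, 2.8, 7.0]
opening: 0.0598
grip_force: 50.0
```

>>> step_arm(
  motion=[
    [[0,0,-0.15],0],
    [[0,0,-0.5],0],
    [[0,0,-1.1],0],
    [[0,0,-1.7],0],
    [[0,0,-2.2],0],
    [[0,0,-2.5],0],
    [[0,0,-2.5],0],
    [[0,0,-2.5],0],
  ],
)

```text
time: 12.72
tool_pos: [0.4709, 0.0341, 0.1851]
tool_rot: [3.141, 0.002, -0.206]
contact_force: [-1.2, 0.1, -4.8]
opening: 0.0597
grip_force: 50.0
```

```bash
cat > rd.py <<'E'
from h import *
from cell import robot
for i in range(8):
    s=robot.observe();M=R.from_euler("xyz",s["tool_rot"]).as_matrix()
    print(round(s["time"],3),"F",(M.T@s["contact_force"]).round(2),"T",(M.T@s["torque"]).round(3),"j5",s["joint_efforts"][3:5].round(3),"x",s["tool_pos"].round(4),"op",round(s["opening"],4))
    robot.read_camera("wrist")
E
python3 rd.py
```

```text
12.725 F [-1.13  0.17  4.8 ] T [ 0.041 -0.023  0.046] j5 [ 0.021 -0.094] x [0.4709 0.0341 0.1851] op 0.0597
12.775 F [-0.2  -0.21  4.56] T [ 0.02  -0.005 -0.013] j5 [ 0.021 -0.08 ] x [0.4709 0.0341 0.1849] op 0.0595
12.825 F [0.04 0.25 4.48] T [0.062 0.012 0.003] j5 [ 0.021 -0.069] x [0.471  0.0341 0.1849] op 0.06
12.875 F [-0.13 -1.03  4.78] T [ 0.035 -0.042  0.005] j5 [ 0.022 -0.064] x [0.4712 0.0341 0.185 ] op 0.0602
12.925 F [-0.55  0.75  4.26] T [ 0.035 -0.025 -0.037] j5 [ 0.023 -0.063] x [0.4713 0.0341 0.1852] op 0.06
12.975 F [ 0.77 -0.51  4.6 ] T [ 0.055 -0.008  0.024] j5 [ 0.023 -0.064] x [0.4715 0.0341 0.1854] op 0.0597
13.025 F [-0.43  0.76  5.2 ] T [ 0.045 -0.034 -0.01 ] j5 [ 0.023 -0.067] x [0.4716 0.0341 0.1855] op 0.06
13.075 F [-0.   -0.45  4.49] T [ 0.011 -0.008  0.013] j5 [ 0.023 -0.07 ] x [0.4716 0.0341 0.1857] op 0.0596
```

>>> step_arm(
  motion=[
    [[-0.5,0,0],0],
    [[0.5,0,0],0],
    [[-0.5,0,0],0],
    [[0.5,0,0],0],
  ],
)

```text
time: 13.62
tool_pos: [0.4697, 0.0322, 0.1714]
tool_rot: [3.135, 0.06, -0.204]
contact_force: [-0.7, 0.1, -6.2]
opening: 0.0598
grip_force: 50.0
```

```bash
python3 rd.py
```

```text
13.625 F [-0.29  0.02  6.25] T [ 0.027 -0.055 -0.005] j5 [-0.101 -2.401] x [0.4697 0.0322 0.1714] op 0.0598
13.675 F [20.53  0.52 -0.44] T [ 0.086  1.77  -0.019] j5 [0.413 7.363] x [0.4948 0.0279 0.1783] op 0.0599
13.725 F [ 1.65 -0.9   2.47] T [0.091 0.207 0.016] j5 [0.085 1.302] x [0.5005 0.0274 0.1828] op 0.0597
13.775 F [ 1.31 -0.69  4.7 ] T [ 0.035 -0.024  0.001] j5 [-0.014  0.039] x [0.5014 0.0275 0.1846] op 0.0602
13.825 F [ 0.79 -0.01  4.51] T [ 0.067 -0.013 -0.049] j5 [-0.002 -0.195] x [0.5013 0.0277 0.1854] op 0.0601
13.875 F [-0.64 -0.53  4.69] T [ 0.054 -0.011  0.033] j5 [ 0.01  -0.169] x [0.5012 0.0279 0.1859] op 0.0601
13.925 F [ 0.1  -0.21  4.65] T [ 0.08  -0.055 -0.054] j5 [ 0.016 -0.121] x [0.5011 0.028  0.1861] op 0.0597
13.975 F [-0.07  0.25  5.7 ] T [ 0.002 -0.025 -0.083] j5 [ 0.02  -0.093] x [0.5011 0.028  0.1863] op 0.0599
```

>>> step_arm(
  motion=[
    [[-1,0,0],0],
    [[0,0,0],0],
    [[-1,0,0],0],
  ],
)

```text
time: 14.4
tool_pos: [0.4516, 0.0385, 0.183]
tool_rot: [-3.142, -0.004, -0.208]
contact_force: [-1.9, 1.3, -2.8]
opening: 0.0596
grip_force: 50.0
```

```bash
python3 rd.py
```

```text
14.4 F [-2.18 -0.91  2.8 ] T [ 0.063 -0.176  0.009] j5 [-0.134 -0.123] x [0.4516 0.0385 0.183 ] op 0.0596
14.45 F [-15.43  -0.46   7.41] T [ 0.121 -1.356 -0.054] j5 [-0.423 -7.617] x [0.434  0.0417 0.181 ] op 0.0596
14.5 F [-0.76 -0.18  5.18] T [ 0.025 -0.076 -0.012] j5 [ 0.02  -0.693] x [0.4355 0.0415 0.1825] op 0.0595
14.55 F [ 1.28 -0.19  4.66] T [0.089 0.095 0.022] j5 [0.06  0.414] x [0.4391 0.0409 0.1845] op 0.0599
14.6 F [0.48 0.43 4.12] T [0.078 0.032 0.075] j5 [0.048 0.324] x [0.4416 0.0405 0.1859] op 0.0601
14.65 F [-0.3  -0.56  3.84] T [ 0.058  0.011 -0.018] j5 [0.037 0.128] x [0.4428 0.0403 0.1867] op 0.0594
14.7 F [ 0.48 -0.11  4.18] T [ 0.026 -0.033 -0.02 ] j5 [0.031 0.002] x [0.4433 0.0402 0.187 ] op 0.0597
14.75 F [0.43 0.42 5.31] T [ 0.024 -0.009  0.037] j5 [ 0.028 -0.059] x [0.4434 0.0401 0.1871] op 0.0598
```

Case A looks quiet: after settling, the torque about tool y is the same at both ends (−0.02 and 0.00 N m, where a ball would shift it by 0.10). I'll put it back.

>>> step_arm(
  motion=[
    [[0.2,0,0.3],0],
    [[0.5,0,0.9],0],
    [[0.5,0,1.5],0],
    [[0.5,0,2.0],0],
    [[0.5,0,2.3],0],
    [[0.5,0,2.42],0],
    [[0.5,0,2.46],0],
    [[0.5,0,2.49],0],
    [[0.5,0,2.49],0],
  ],
)

```text
time: 15.92
tool_pos: [0.4722, 0.034, 0.0373]
tool_rot: [-3.142, -0.001, -0.206]
contact_force: [0.0, -0.6, -5.8]
opening: 0.06
grip_force: 50.0
```

>>> step_arm(
  motion=[
    [[0,0,0],0],
    [[0,0,0],0],
    [[0,0,0],0],
    [[0,0,0],0],
    [[0,0,0],0],
  ],
  hand=0,
)

```text
time: 16.55
tool_pos: [0.4718, 0.0341, 0.0367]
tool_rot: [3.142, -0.0, -0.206]
contact_force: [0.3, -0.0, -0.5]
opening: 0.0916
grip_force: 0.0
```

```bash
python3 -c "
from h import *
from cell import robot
s=robot.observe();print(s['contact_force'],s['tool_rot'],s['opening'],s['qpos']);to(s,.473,-.1355,.21,12.8)"
```

```text
[ 0.2805 -0.0387 -0.4838] [ 3.1415 -0.0001 -0.2062] 0.09157847698921293 [-0.0901  0.5352  1.9074 -0.0001  0.6989  1.687 ]
at [0.4718 0.0341 0.0367] -> (0.473, -0.1355, 0.21) units [ 0.598  2.762 -2.888] spin -0.43
```

>>> step_arm(
  motion=[
    [[0,0,-0.6],0],
    [[0,0,-1.5],0],
    [[0.1,0.4,-2.2],-0.1],
    [[0.25,1.1,-2.7],-0.2],
    [[0.45,2.0,-2.9],-0.35],
    [[0.6,2.6,-2.9],-0.43],
    [[0.6,2.76,-2.9],-0.43],
    [[0.6,2.76,-2.9],-0.43],
  ],
)

```text
time: 17.55
tool_pos: [0.4727, -0.1352, 0.2104]
tool_rot: [-3.141, 0.001, 0.222]
contact_force: [0.1, 0.3, -0.5]
opening: 0.0917
grip_force: 0.0
```

```bash
cat > lid.py <<'E'
from h import *
from cell import robot
import sys
s,c=snap(robot,sys.argv[1]);W=cam(c,s)
for b in blobs(c['pixels'],(200,60,430,310),(0,0,150),(180,50,255),1500):
    r=cv2.minAreaRect(b);w=np.array([plane(W,p,.066)[:2] for p in cv2.boxPoints(r)])
    d=[w[1]-w[0],w[2]-w[1]];L=max(d,key=lambda v:np.hypot(*v));yaw=np.degrees(np.arctan2(L[1],L[0]));yaw=(yaw+90)%180-90
    print(r,w.mean(0),[np.hypot(*v) for v in d],yaw);to(s,*w.mean(0),.036,yaw)
E
python3 lid.py w3
```

```text
((323.5, 214.5), (159.0, 85.0), 90.0) [ 0.4845 -0.1353] [np.float64(0.057952787487427666), np.float64(0.11849711917476974)] 14.668013895535921
at [ 0.4727 -0.1352  0.2104] -> (np.float64(0.48449952569704663), np.float64(-0.13530287346415729), 0.036) units [0.193 0.047 2.906] spin -0.034
```

>>> step_arm(
  motion=[
    [[0.19,0.04,0.7],-0.01],
    [[0.19,0.04,1.5],-0.01],
    [[0.19,0.04,2.2],-0.01],
    [[0.19,0.04,2.7],-0.01],
    [[0.19,0.04,2.9],-0.01],
    [[0.19,0.04,2.9],-0.01],
  ],
)

```text
time: 18.35
tool_pos: [0.4848, -0.1343, 0.0366]
tool_rot: [-3.141, 0.001, 0.235]
contact_force: [0.9, 0.3, 0.6]
opening: 0.0918
grip_force: 0.0
```

>>> step_arm(
  motion=[
    [[0,0,0],0],
    [[0,0,0],0],
    [[0,0,0],0],
    [[0,0,0],0],
    [[0,0,0],0],
    [[0,0,0],0],
  ],
  hand=255,
)

```text
time: 19.1
tool_pos: [0.4847, -0.1349, 0.0372]
tool_rot: [-3.141, -0.0, 0.233]
contact_force: [-1.1, 3.0, 5.3]
opening: 0.0596
grip_force: 50.0
```

>>> step_arm(
  motion=[
    [[0,0,-0.15],0],
    [[0,0,-0.5],0],
    [[0,0,-1.1],0],
    [[0,0,-1.7],0],
    [[0,0,-2.2],0],
    [[0,0,-2.5],0],
    [[0,0,-2.5],0],
    [[0,0,-2.5],0],
  ],
)

```text
time: 20.1
tool_pos: [0.484, -0.1349, 0.1855]
tool_rot: [-3.14, 0.002, 0.234]
contact_force: [0.0, 0.8, -6.9]
opening: 0.0598
grip_force: 50.0
```

>>> step_arm(
  motion=[
    [[-0.5,0,0],0],
    [[0.5,0,0],0],
    [[-0.5,0,0],0],
    [[0.5,0,0],0],
  ],
)

```text
time: 20.6
tool_pos: [0.4943, -0.1236, 0.1757]
tool_rot: [-3.119, 0.036, 0.229]
contact_force: [2.6, 0.7, -6.6]
opening: 0.0602
grip_force: 50.0
```

```bash
python3 rd.py
```

```text
20.6 F [2.95 0.08 6.5 ] T [-0.051  0.414  0.045] j5 [ 0.379 -1.63 ] x [ 0.4943 -0.1236  0.1757] op 0.0602
20.65 F [16.6   5.52  3.4 ] T [-0.773  1.639 -0.091] j5 [-2.273  6.213] x [ 0.5125 -0.1252  0.1806] op 0.0599
20.7 F [2.44 0.58 5.63] T [-0.125  0.048  0.079] j5 [0.314 0.95 ] x [ 0.5149 -0.1272  0.1835] op 0.0595
20.75 F [ 1.48 -0.82  1.78] T [ 0.14  -0.113 -0.058] j5 [-0.437  1.189] x [ 0.5147 -0.1278  0.1846] op 0.06
20.8 F [-0.24 -1.09  6.53] T [ 0.035 -0.106  0.006] j5 [ 0.17 -0.24] x [ 0.5142 -0.128   0.1851] op 0.0595
20.85 F [-0.23 -0.48  6.91] T [ 0.065 -0.153  0.046] j5 [ 0.149 -0.23 ] x [ 0.5137 -0.1281  0.1855] op 0.06
20.9 F [ 0.29 -0.02  6.63] T [ 0.006 -0.11  -0.019] j5 [ 0.122 -0.165] x [ 0.5135 -0.1282  0.1859] op 0.0598
20.95 F [-0.02 -0.2   6.39] T [ 0.06  -0.062  0.006] j5 [ 0.112 -0.111] x [ 0.5134 -0.1282  0.1862] op 0.0596
```

>>> step_arm(
  motion=[
    [[-1,0,0],0],
    [[0,0,0],0],
    [[-1,0,0],0],
  ],
)

```text
time: 21.38
tool_pos: [0.463, -0.1435, 0.1845]
tool_rot: [3.139, -0.005, 0.237]
contact_force: [-3.3, -2.3, -5.8]
opening: 0.0598
grip_force: 50.0
```

```bash
python3 rd.py
```

```text
21.375 F [-3.81  1.46  5.77] T [-0.047 -0.378  0.   ] j5 [1.339 0.328] x [ 0.463  -0.1435  0.1845] op 0.0598
21.425 F [-11.91  -3.14   8.65] T [ 0.273 -1.035 -0.038] j5 [ 2.442 -5.901] x [ 0.4488 -0.1417  0.1829] op 0.0597
21.475 F [-0.45 -0.26  6.08] T [ 0.007 -0.054 -0.012] j5 [-0.284 -0.845] x [ 0.4502 -0.1412  0.1839] op 0.0597
21.525 F [ 0.34 -0.65  6.25] T [-0.004  0.062  0.012] j5 [-0.114  0.302] x [ 0.4529 -0.1418  0.1854] op 0.06
21.575 F [1.05 0.05 6.48] T [-0.034  0.142 -0.04 ] j5 [0.098 0.151] x [ 0.4546 -0.1423  0.1865] op 0.0596
21.625 F [0.29 0.07 6.9 ] T [0.017 0.052 0.021] j5 [-0.004  0.179] x [ 0.4556 -0.1425  0.1871] op 0.0594
21.675 F [-0.18  0.69  7.44] T [-0.002  0.058  0.024] j5 [0.011 0.101] x [ 0.4562 -0.1425  0.1874] op 0.0595
21.725 F [0.72 0.84 6.7 ] T [-0.005  0.095 -0.028] j5 [0.026 0.037] x [ 0.4563 -0.1425  0.1874] op 0.0593
```

Case B's torque swings with the stroke direction: about −0.11 N m after a + stroke and +0.08 after a − stroke. I'll repeat once to confirm.

>>> step_arm(
  motion=[
    [[1,0,0],0],
    [[0,0,0],0],
    [[1,0,0],0],
  ],
)

```text
time: 22.15
tool_pos: [0.4951, -0.1235, 0.1771]
tool_rot: [-3.12, 0.033, 0.23]
contact_force: [2.7, -0.3, -6.4]
opening: 0.06
grip_force: 50.0
```

```bash
python3 rd.py; python3 rd.py
```

```text
22.15 F [2.74 1.06 6.34] T [-0.044  0.395 -0.032] j5 [ 0.383 -1.728] x [ 0.4951 -0.1235  0.1771] op 0.06
22.2 F [15.48  4.05  2.35] T [-0.308  1.322  0.054] j5 [-2.356  6.124] x [ 0.5135 -0.1252  0.1822] op 0.0598
22.25 F [1.15 1.34 5.71] T [-0.1    0.16   0.036] j5 [0.314 0.967] x [ 0.516  -0.1273  0.1853] op 0.0597
22.3 F [-0.18  0.47  3.31] T [-0.021 -0.348 -0.052] j5 [-0.282  0.839] x [ 0.516  -0.1279  0.1864] op 0.0597
22.35 F [-0.5  -0.03  6.8 ] T [ 0.038 -0.065  0.047] j5 [ 0.169 -0.239] x [ 0.5153 -0.1281  0.1869] op 0.0599
22.4 F [-0.47 -0.79  7.26] T [ 0.034 -0.114  0.008] j5 [ 0.153 -0.245] x [ 0.5146 -0.1282  0.187 ] op 0.06
22.45 F [ 0.19 -0.24  5.77] T [ 0.018 -0.121 -0.03 ] j5 [ 0.129 -0.182] x [ 0.5143 -0.1283  0.1871] op 0.0601
22.5 F [-0.09  0.06  7.  ] T [ 0.041 -0.041  0.052] j5 [ 0.115 -0.128] x [ 0.514  -0.1283  0.1871] op 0.06
22.55 F [-0.52 -0.17  6.06] T [ 0.038 -0.079  0.016] j5 [ 0.107 -0.103] x [ 0.5139 -0.1284  0.1871] op 0.0598
22.6 F [-0.27 -0.31  6.92] T [ 0.035 -0.076  0.001] j5 [ 0.104 -0.093] x [ 0.5139 -0.1284  0.1871] op 0.06
22.65 F [-0.39  0.09  7.15] T [-0.058 -0.053 -0.009] j5 [ 0.102 -0.09 ] x [ 0.5139 -0.1284  0.1871] op 0.0595
22.7 F [0.37 0.1  6.8 ] T [ 0.005 -0.108  0.027] j5 [ 0.1   -0.089] x [ 0.5139 -0.1284  0.187 ] op 0.0595
22.75 F [-0.09  0.56  6.79] T [ 0.04  -0.076 -0.001] j5 [ 0.1   -0.088] x [ 0.5139 -0.1284  0.187 ] op 0.0598
22.8 F [ 0.4  -0.28  7.25] T [-0.005 -0.053 -0.023] j5 [ 0.099 -0.088] x [ 0.5139 -0.1284  0.1869] op 0.0597
22.85 F [-0.36  0.18  6.66] T [-0.001 -0.086 -0.028] j5 [ 0.099 -0.087] x [ 0.5139 -0.1283  0.1869] op 0.0599
22.9 F [-0.36 -0.37  7.43] T [ 0.042 -0.046  0.012] j5 [ 0.098 -0.087] x [ 0.5139 -0.1283  0.1868] op 0.0597
```

>>> step_arm(
  motion=[
    [[-1,0,0],0],
    [[0,0,0],0],
    [[-1,0,0],0],
  ],
)

```text
time: 23.32
tool_pos: [0.4633, -0.1434, 0.1844]
tool_rot: [3.139, -0.005, 0.238]
contact_force: [-1.8, -1.8, -4.3]
opening: 0.0602
grip_force: 50.0
```

```bash
python3 rd.py; python3 rd.py
```

```text
23.325 F [-2.19  1.33  4.3 ] T [-0.14  -0.494 -0.008] j5 [1.262 0.412] x [ 0.4633 -0.1434  0.1844] op 0.0602
23.375 F [-10.54  -2.6    9.46] T [ 0.293 -1.03  -0.045] j5 [ 2.364 -5.906] x [ 0.4492 -0.1416  0.1828] op 0.0599
23.425 F [-1.43 -0.84  7.59] T [ 0.06  -0.081  0.015] j5 [-0.22  -0.592] x [ 0.4506 -0.1412  0.1839] op 0.0595
23.475 F [-4.96  0.67  7.2 ] T [ 0.089 -1.484  0.084] j5 [-0.056  0.163] x [ 0.4532 -0.1417  0.1854] op 0.0597
23.525 F [1.22 0.68 7.16] T [0.029 0.067 0.022] j5 [-0.011  0.248] x [ 0.455  -0.1422  0.1864] op 0.0598
23.575 F [-0.48 -0.04  6.57] T [-0.033  0.085 -0.023] j5 [-0.014  0.211] x [ 0.4561 -0.1424  0.187 ] op 0.0599
23.625 F [ 0.14 -0.42  6.31] T [-0.042  0.089  0.025] j5 [0.015 0.098] x [ 0.4565 -0.1425  0.1873] op 0.0602
23.675 F [-0.16  0.81  6.49] T [0.042 0.058 0.033] j5 [0.03  0.029] x [ 0.4566 -0.1424  0.1874] op 0.0598
23.725 F [0.51 0.42 6.8 ] T [-0.034  0.042  0.023] j5 [ 0.033 -0.003] x [ 0.4565 -0.1423  0.1874] op 0.0599
23.775 F [-0.68  0.2   6.9 ] T [-0.007  0.072  0.007] j5 [ 0.039 -0.025] x [ 0.4564 -0.1423  0.1873] op 0.0599
23.825 F [ 1.11 -0.89  7.15] T [ 0.057  0.05  -0.027] j5 [ 0.042 -0.026] x [ 0.4562 -0.1422  0.1872] op 0.0597
23.875 F [0.55 0.52 6.1 ] T [-0.002  0.033  0.012] j5 [ 0.043 -0.022] x [ 0.4561 -0.1421  0.187 ] op 0.0596
23.925 F [-0.7  -0.2   7.12] T [ 0.058  0.022 -0.058] j5 [ 0.043 -0.018] x [ 0.456  -0.1421  0.1869] op 0.06
23.975 F [-0.76  0.76  6.44] T [ 0.06   0.039 -0.   ] j5 [ 0.043 -0.014] x [ 0.4559 -0.1421  0.1869] op 0.0596
24.025 F [ 1.15 -0.4   5.31] T [-0.034  0.095 -0.021] j5 [ 0.043 -0.011] x [ 0.4558 -0.1421  0.1868] op 0.0598
24.075 F [0.61 0.22 6.92] T [0.059 0.086 0.061] j5 [ 0.043 -0.009] x [ 0.4557 -0.1421  0.1868] op 0.0601
```

Confirmed: case B has persistent ±0.065 N m offsets and impact spikes, so it is the rattling one. Next is the reader centre.

```bash
python3 - <<'E'
from h import *
from cell import robot
for n,roi in(("t1",(140,205,230,285)),("s1",(380,295,490,380))):
    c,C=load(n) if n[0]=="w" else (np.load(n+".npz"),cam(np.load(n+".npz")) if 0 else None)
    c=dict(c);C=(c["intrinsics"],c["xyz"],R.from_euler("xyz",c["rotation"]).as_matrix())
    b=blobs(c["pixels"],roi,(0,0,0),(180,130,70),100)[0]
    h=cv2.convexHull(b);w=np.array([plane(C,p[0],.05)[:2] for p in h],np.float32)
    print(n,cv2.boundingRect(b),cv2.minAreaRect(w*1000))
to(robot.observe(),.63,.295,.187,-9)
E
```

```text
t1 (155, 216, 57, 55) ((625.41748046875, 295.6566162109375), (129.39846801757812, 129.7829132080078), 81.57420349121094)
s1 (396, 304, 79, 53) ((633.1932373046875, 301.0802307128906), (125.49372863769531, 126.12030029296875), 81.66795349121094)
at [ 0.4557 -0.1421  0.1867] -> (0.63, 0.295, 0.187) units [ 4.515 -6.413 -0.005] spin 0.391
```

>>> step_arm(
  motion=[
    [[0.1,-0.1,-0.3],0],
    [[0.4,-0.6,-0.6],0.06],
    [[0.85,-1.2,-0.6],0.12],
    [[1.35,-1.9,-0.6],0.18],
    [[1.85,-2.6,-0.6],0.24],
    [[2.35,-3.3,-0.6],0.3],
    [[2.85,-4.0,-0.6],0.36],
    [[3.3,-4.7,-0.6],0.39],
    [[3.75,-5.3,-0.6],0.39],
    [[4.05,-5.8,-0.6],0.39],
  ],
)

```text
time: 25.38
tool_pos: [0.6117, 0.2545, 0.2219]
tool_rot: [3.141, 0.001, -0.155]
contact_force: [-0.1, 0.2, -7.1]
opening: 0.0602
grip_force: 50.0
```

```bash
python3 -c "
from h import *
from cell import robot
to(robot.observe(),.629,.297,.187,-9)"
```

```text
at [0.6117 0.2545 0.2219] -> (0.629, 0.297, 0.187) units [ 0.175 -0.744  0.581] spin 0.002
```

>>> step_arm(
  motion=[
    [[0.06,-0.3,0.1],0],
    [[0.12,-0.55,0.3],0],
    [[0.17,-0.7,0.5],0],
    [[0.17,-0.74,0.58],0],
    [[0.17,-0.74,0.58],0],
    [[0.17,-0.74,0.58],0],
    [[0.17,-0.74,0.58],0],
    [[0.17,-0.74,0.58],0],
    [[0.17,-0.74,0.58],0],
  ],
)

```text
time: 26.5
tool_pos: [0.6284, 0.2949, 0.1881]
tool_rot: [-3.142, -0.0, -0.156]
contact_force: [0.2, 0.4, -7.2]
opening: 0.0596
grip_force: 50.0
```

```bash
python3 -c "
from h import *
from cell import robot
s,c=snap(robot,'s2','scene');snap(robot,'t2','top');s=robot.observe();to(s,.629,.297,.187,-9);print(s['tool_rot'],s['qvel'],s['contact_force'])
a=cv2.imread('pics/s2.png')[130:400,200:600];b=cv2.imread('pics/t2.png')[130:400,100:500]
cv2.imwrite('pics/m2.png',np.hstack([a,b]))"
```

```text
at [0.6284 0.2949 0.1879] -> (0.629, 0.297, 0.187) units [ 0.005 -0.036  0.015] spin 0.001
[ 3.1415 -0.0001 -0.1562] [ 0.0012  0.0018  0.0005  0.0006  0.0003 -0.0024] [ 0.2081 -0.3307 -6.4189]
```

View pics/m2.png

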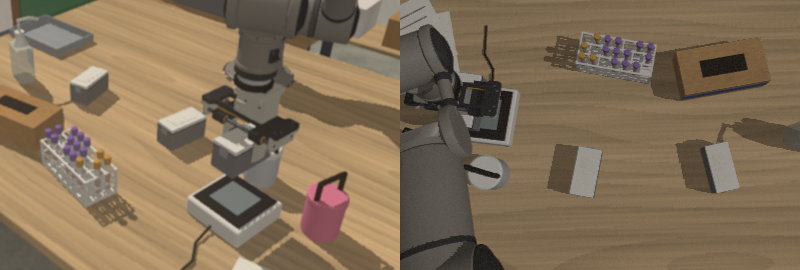

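The case is level over the reader (crop pixel (235,155)), the canister stands upright beside it, cases A and C stand upright, and the bystanders have not moved.

```bash
python3 -c "
from cell import robot
print(robot.hand_in())"
```

```text
the job is handed in; nothing more can be done
None
```

The job is handed in: the canister stands upright on the table beside the reader, and the rattling case (the middle of the three) is held level and still about 10 cm above the reader's centre. The one quiet case I tested is back upright in its place, and the third was never touched.

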